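# Puff of mould release from the green can

### The arm

A 6-joint arm with a two-finger parallel gripper is mounted at the origin on a cart in front of the work surface, level with it; the furniture and walls round the work are solid. World frame = base frame: x ahead of the robot, y to its left, z up, the work surface at z = 0. Lengths are in mm, angles in rad, forces in N, time in s.
With the tool pointing down it reaches from about 350 to 775 mm from the base axis. Payload 7.3 kg.
Tool frame: the origin (TCP) lies midway between the tips of the shut fingers; the grasp point (between the pads) lies 19 mm behind it; z points along the fingers, y is the line along which they close (so a half turn about z gives the same grasp; the last joint's range is limited). The gripper opens to 92 mm and grips with 3 to 60 N. Pads are 19 mm wide; open, the fingers measure 130 mm over their backs; the gripper's body (75 mm by 190 mm) begins 47 mm behind the grasp point.
Start: joints at [-1.459, 0.342, 1.524, -0, 1.275, -0.146], TCP at [133.873, -507.664, 226.741] pointing down, gripper open.
Joint ranges: [-2.53, 2.53], [-0.77, 2.02], [0.04, 2.7], [-1, 4.14], [0.28, 2.66], [-3.11, 3.11]. Speed limits (rad/s): [2.57, 2.57, 3.14, 3.14, 3.14, 3.14].

### API

Orientations are given as [roll, pitch, yaw] about the fixed x, y, z axes, in that order (R = Rz(yaw) Ry(pitch) Rx(roll)).
In Python, from plant import * gives the robot as it stands.
- The arm moves only by the tool step_arm, never from a script. Its argument "deltas" is one flat list of numbers, 5 for each row, row after row: the shift along the world's x, y, z in mm, then the turn about the world's z in degrees, then the finger opening in mm, from 0 to 91.8. In form: [tx, ty, tz, turn, gripper, tx, ty, tz, turn, gripper, ...]. A call has exactly 10 rows; each row shifts and turns the commanded pose from where the row before left it; what a row does not reach is not made up. A row lasts 1/8 s, in which the tool goes at most 62.5 mm and 10.7 degrees, less where a joint would pass 70% of its speed; a pose out of reach is approached as far as the arm can. A call is refused whole if a number of a shift passes 62.5 or a number of a turn 10.7, either way. A call with a gripper value outside its range is refused whole. The fingers move at their own pace and stop on an object; the grip force is fixed at half the most. Time passes only in rows, so rows that do not move let the fingers close, or fill a call up. It gives the time, the measured TCP pose, the force, the opening and the grip force at its end, in the units of the state.
- get_obs(): the state, without advancing time (a new reading comes with each control period).
- capture(name): name is "scene" or "top" or "wrist"; returns the picture (420x560x3 uint8, red, green, blue); there is no depth.
- camera_params(name): a dict with "mtx" (3x3 intrinsics, pixels), "rvec" (rotation vector, rad) and "tvec" (3), from world to camera coordinates, as OpenCV has them. Camera axes: x right, y down, z forward; pixel columns grow to the right and rows downward; lengths in mm; the calibration is good to about 2 mm. A picture is of the moment at which its call begins: read the wrist's pose just before it. camera_params takes no time and is no camera call; for the wrist camera it gives the pose at the moment of the call.
- close_job(): hands the job in; it is judged then, once.
The state is a dict: "time": time; "joint_positions": joint angles; "dq": joint speeds; "tau": joint torques, N m; "tool_pos": TCP position; "tcp_rot": TCP orientation; "contact_force": force on the tool from outside, world axes, zero at the start; "moment": the same for the moment, N m; "grip_width": finger opening in mm; "finger_force": force on a finger pad.
Only numpy, scipy, OpenCV 4.12 (cv2) and the standard library are available. Lean on these libraries where they do the work, as an engineer would, in place of code of your own. Each camera call takes 0.05 s, during which the arm holds its last target. There are 200 camera calls.

### The job

The brass mould is due a puff of release agent before the next gather is blown. Press the cap of the green spray can, whose tube points at the mould, fully down for about a second, then let it spring back up and move clear. Do not press the red can's cap, and leave the mould standing where it is.

Things in the scene. Friction and masses are not known exactly. Their poses are not given: they have to be found in the camera images.
- green_cap_top (a point): Middle of the top face of the green spray can's cap: a green round button 29 mm across, 196 mm above the table when up; press straight down anywhere on it. The upright green can, 54 mm across, is clamped in a steel bracket fixed to the table. A thin tube runs 72 mm out along the point's level -x, its end 44 mm below the top. Nothing else stands as high within 60 mm.
- green_cap (a joint): Downward travel of the green cap in m: 0 = up (at rest), 0.008 = fully down on its stop. A spring pushes it up: about 1.6 N to start it, about 4.4 N fully down; it rises by itself when let go.
- red_cap (a joint): Downward travel of the red spray can's cap in m, 0 = up. That can is the same as the green one in shape, size, spring and bracket, but can and cap are red; it stands at least 150 mm from the green one (axis to axis). Not to be pressed.
- optic_mould: Open brass cup-shaped mould, 65 mm across the rim, 72 mm tall, loose, about 0.46 kg, standing upright on the table in front of the green can under the end of its tube, about 95 mm from the can's axis. Origin at the centre of its underside, z up.
Not all that is in view belongs to the job. What is shaped like the optic_mould but pink is not meant.

How it is judged:
By the outcome, as a careful person would: the job done as asked, in the order asked, and still so for the second after the job is handed in, with the robot touching nothing.
It also fails if it takes over 32 s, if anything falls off the work surface, if the arm or the gripper's body presses on something with over 40 N, if the wrist force passes 120 N, or if a joint passes its speed limit or range.

## Working session

There is one attempt and no reset: what is moved stays moved. The work goes in short steps, Python scripts to look and compute and a tool call to move; the robot and the scene stay as the last step left them, time stands still between calls to the robot, and variables do not carry over. Pictures are saved under pics/ and viewed, at most 10 in all, crops included, and the job is handed in when it is done.

Besides the shell and the picture viewer there is one more tool, called after ">>>" as a command line: name --argument value ..., lists and objects as JSON in quotes. step_arm: Moves the arm, as the interface text tells. Its arguments: {"type":"object","properties":{"deltas":{"type":"array","items":{"type":"number"}}},"required":["deltas"]}

```bash
mkdir -p pics
python3 - <<'E'
from plant import *
import cv2
for n in ("scene","top"):
    cv2.imwrite(f"pics/{n}1.png",cv2.cvtColor(capture(n),cv2.COLOR_RGB2BGR))
o=get_obs();print(o["time"],o["tool_pos"],o["tcp_rot"],o["grip_width"])
E
```

```text
0.1 [ 133.82531468 -507.29216821  226.13684052] [-3.14028651e+00 -1.90272117e-04  2.57783954e-01] 91.91514073386746
```

View pics/scene1.png

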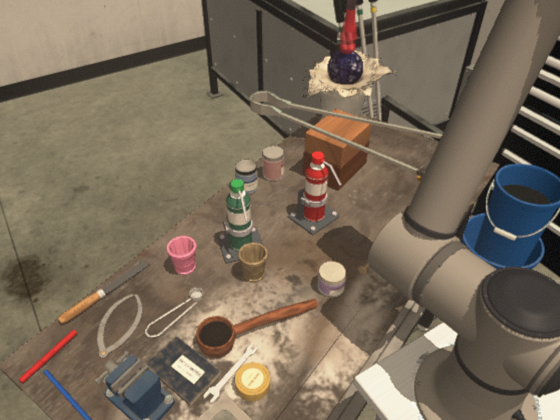

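View pics/top1.png

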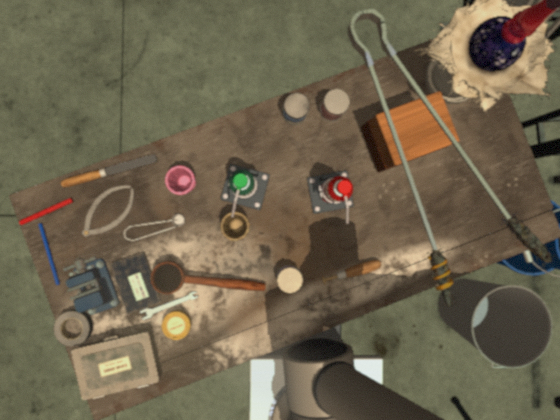

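The scene view puts the green cap near (237,186), and the top view puts it near (240,181). The red cap is near (318,158) and (341,187). I'll enlarge both to read the positions closely.

Run:
```python
import cv2,numpy as np
a=cv2.imread("pics/scene1.png")[170:270,190:290];b=cv2.imread("pics/top1.png")[150:250,200:300]
c=np.hstack([cv2.resize(i,(400,400),interpolation=cv2.INTER_CUBIC) for i in(a,b)])
cv2.imwrite("pics/crop1.png",c)
```

```text
(no output)
```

View pics/crop1.png

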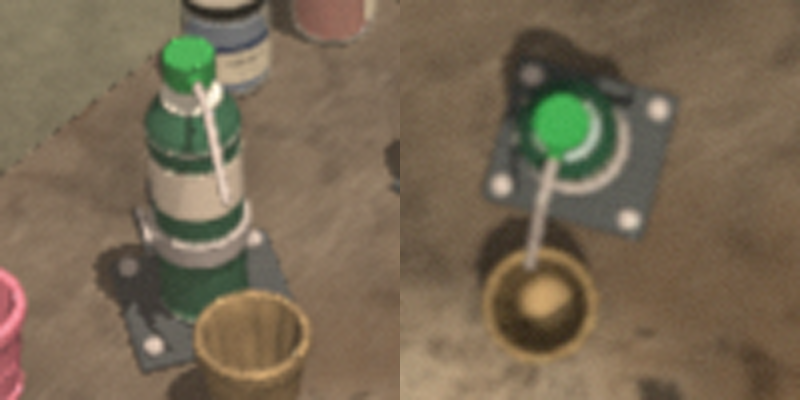

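In the enlarged crop, the middle of the green cap's top face is at scene (236.9,181.4) and top (239.9,180.4). The tube runs toward the mould, whose rim centre is at top (234.6,225.5).

```bash
cat > h.py <<'E'
from plant import *
import cv2,numpy as np
def P(n):
    c=camera_params(n);K=np.array(c["mtx"],float);R=cv2.Rodrigues(np.array(c["rvec"],float))[0];t=np.array(c["tvec"],float).reshape(3,1)
    return K@np.hstack([R,t])
def tri(n1,p1,n2,p2):
    X=cv2.triangulatePoints(P(n1),P(n2),np.array(p1,float).reshape(2,1),np.array(p2,float).reshape(2,1));return (X[:3]/X[3]).ravel()
def atz(n,p,z):
    M=P(n);H=np.column_stack([M[:,0],M[:,1],M[:,2]*z+M[:,3]]);q=np.linalg.solve(H,[*p,1]);return q[:2]/q[2]
E
python3 - <<'E'
from h import *
print("green",tri("scene",(236.9,181.4),"top",(239.9,180.4)),atz("top",(239.9,180.4),196),atz("scene",(236.9,181.4),196))
print("red",tri("scene",(317.5,155),"top",(341,187)))
print("mould",atz("top",(234.6,225.5),72),atz("scene",(252.6,250),72))
print(get_obs()["tool_pos"])
E
```

```text
green [559.11017938 175.18768994 198.87511996] [559.90578513 176.33643918] [561.75724209 172.95160288]
red [547.68416845 -25.06752628 196.99511941]
mould [468.65088632 194.14112404] [472.28629832 190.28518006]
[ 133.82531468 -507.29216821  226.13684052]
```

The cap is at about (560,175,196), and the height check agrees. I'll shut the fingers and travel over high.

>>> step_arm --deltas '[0,0,30,0,0,10,16,35,0,0,30,48,0,0,0,30,48,0,0,0,30,48,0,0,0,30,48,0,0,0,30,48,0,0,0,30,48,0,0,0,30,48,0,0,0,20,32,0,0,0]'

```text
time: 1.35
tool_pos: [374.5, -121.5, 291.6]
tcp_rot: [-3.141, 0.0, 0.259]
contact_force: [-0.2, -0.4, 0.8]
grip_width: 1.1
finger_force: 0.0
```

>>> step_arm --deltas '[30,48,0,0,0,30,48,0,0,0,30,48,0,0,0,30,48,0,0,0,30,48,0,0,0,20,32,0,0,0,12,18,0,0,0,3,6,-10,0,0,0,0,-10,0,0,0,0,0,0,0]'

```text
time: 2.6
tool_pos: [557.9, 171.4, 270.5]
tcp_rot: [3.142, 0.003, 0.257]
contact_force: [-0.8, 0.3, -0.5]
grip_width: 0.6
finger_force: 0.0
```

Run:
```python
from h import *
o=get_obs();print(o["time"],o["tool_pos"])
for z in(196,): 
    q=P("wrist")@[560,175,z,1];print("pred",q[:2]/q[2])
ims=[cv2.cvtColor(capture(n),cv2.COLOR_RGB2BGR) for n in("wrist","scene")]
w=cv2.resize(ims[0],(480,360));s=cv2.resize(ims[1][140:260,190:290],(300,360),interpolation=cv2.INTER_CUBIC)
cv2.imwrite("pics/w1.png",np.hstack([w,s]))
```

```text
2.6 [557.92883795 171.36079124 270.45222334]
pred [276.73106102 215.69714361]
```

View pics/w1.png

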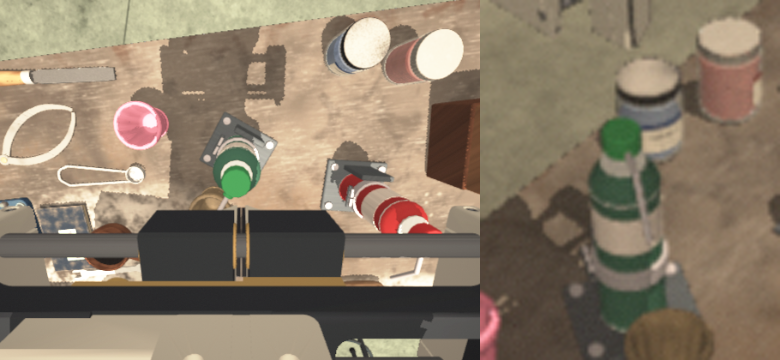

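The wrist view shows the green cap's top face around (236,182) in the 480-wide picture, which is (275.5,212.5) at full size. The prediction was (276.7,215.7). The fingers are shut just in front of it, and the scene crop shows the cap clear and the tool still above.

Run:
```python
from h import *
print(atz("wrist",(275.5,212.5),196),atz("wrist",(275.5,214.5),196))
import json
print(tri("wrist",(275.5,213),"top",(239.9,180.4)),tri("wrist",(275.5,213),"scene",(236.9,181.4)))
```

```text
[562.83412145 176.74508063] [561.2145178  176.32612014]
[560.46476558 176.58179111 189.40985224] [561.55077238 174.1305786  196.33809598]
```

>>> step_arm --deltas '[3,4,0,0,0,0,0,-15,0,0,0,0,-15,0,0,0,0,-15,0,0,0,0,-10,0,0,0,0,-8,0,0,0,0,-3,0,0,0,0,0,0,0,0,0,0,0,0,0,0,0,0,0]'

```text
time: 3.95
tool_pos: [562.1, 176.4, 206.2]
tcp_rot: [3.141, -0.001, 0.258]
contact_force: [0.1, 0.0, -0.1]
grip_width: 0.3
finger_force: 0.0
```

>>> step_arm --deltas '[0,0,-5,0,0,0,0,-5,0,0,0,0,-2,0,0,0,0,-2,0,0,0,0,-2,0,0,0,0,-1,0,0,0,0,0,0,0,0,0,0,0,0,0,0,0,0,0,0,0,0,0,0]'

```text
time: 5.2
tool_pos: [561.9, 176.3, 188.8]
tcp_rot: [3.141, 0.0, 0.258]
contact_force: [-1.3, -0.2, 4.7]
grip_width: 0.5
finger_force: 2.1
```

```bash
python3 -c "
from plant import *
o=get_obs();print(o['time'],o['tool_pos'],o['contact_force'])"
```

```text
5.2 [561.85322445 176.32710387 188.7774423 ] [-1.29510859 -0.1578075   4.66651896]
```

The force is 4.7 N, so the cap is nearly on its stop. I'll push 2 mm further to be sure and hold about a second.

>>> step_arm --deltas '[0,0,-1,0,0,0,0,-1,0,0,0,0,0,0,0,0,0,0,0,0,0,0,0,0,0,0,0,0,0,0,0,0,0,0,0,0,0,0,0,0,0,0,0,0,0,0,0,0,0,0]'

```text
time: 6.45
tool_pos: [562.0, 176.3, 188.1]
tcp_rot: [3.141, -0.001, 0.258]
contact_force: [-3.9, -1.6, 12.2]
grip_width: 0.4
finger_force: 6.1
```

At 12 N the cap is firmly on its stop, and it was held there for about a second. Now I'll lift straight up and back off.

>>> step_arm --deltas '[0,0,6,0,0,0,0,12,0,0,0,0,20,0,0,0,0,25,0,0,0,0,25,0,0,0,0,20,0,0,0,0,10,0,0,0,0,0,0,0,0,0,0,0,0,0,0,0,0,0]'

```text
time: 7.7
tool_pos: [561.6, 176.3, 303.8]
tcp_rot: [-3.142, 0.002, 0.258]
contact_force: [-0.3, -0.2, 0.8]
grip_width: 0.9
finger_force: 0.0
```

Run:
```python
from h import *
o=get_obs();print(o["time"],o["tool_pos"],o["contact_force"])
a,b=[cv2.cvtColor(capture("scene"),cv2.COLOR_RGB2BGR),cv2.imread("pics/scene1.png")]
cv2.imwrite("pics/end.png",np.hstack([cv2.resize(i[150:290,190:330],(400,400),interpolation=cv2.INTER_CUBIC) for i in(b,a)]))
```

```text
7.7 [561.60701195 176.27312796 303.81971935] [-0.30402852 -0.19962504  0.79011809]
```

View pics/end.png

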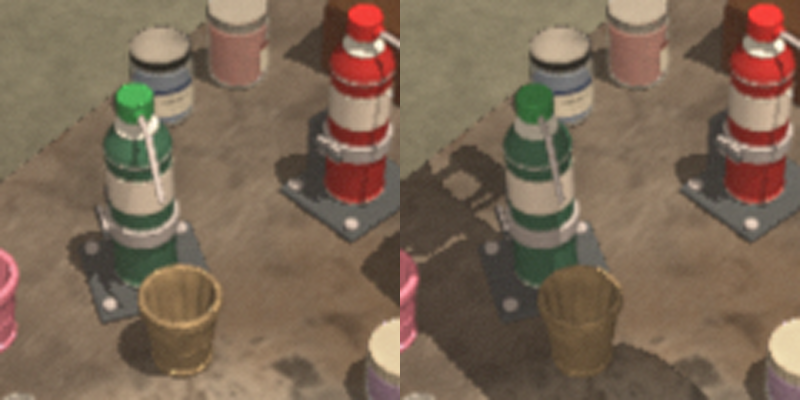

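The before and after crops match. The green cap is back up, with its top at (134,95) on the left and (534,95) on the right. The mould and the red can haven't moved, and the tool is clear.

```bash
python3 -c "
from plant import *
print(close_job())"
```

```text
the job is handed in; nothing more can be done
None
```

The green cap was pressed fully down (12 N, on its stop) for about a second and sprang back up; the arm is clear, the red cap was not pressed, the mould did not move, and the job is handed in.

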